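# Set the cursor on a wagon jig and hold its spring jaw out at the mark

## Robot

A 6-joint arm with a two-finger parallel gripper is mounted at the origin on a cart in front of the work surface, level with it; the furniture and walls round the work are solid. World frame = base frame: x ahead of the robot, y to its left, z up, the work surface at z = 0. Lengths are in mm, angles in rad, forces in N, time in s.
With the tool pointing down it reaches from about 400 to 925 mm from the base axis. Payload 12.5 kg.
Tool frame: the origin (TCP) lies at the very end of the fingers, on their centre line; the grasp point (between the pads) lies 19 mm behind it (env.grip_point_offset is the distance from the TCP to the grasp point, in mm); z points along the fingers, y is the direction in which the jaws open and shut (so a half turn about z gives the same grasp; the last joint's range is limited). The gripper opens to 95 mm and grips with 3 to 60 N. Pads are 20 mm wide; open, the fingers measure 119 mm over their backs; the gripper's body (75 mm by 180 mm) begins 59 mm behind the grasp point.
Start: joints at [-1.239, 0.491, 1.559, -0, 1.092, -0.106], TCP at [264.993, -566.064, 186.861] pointing down, gripper open.
Joint ranges: [-3.1, 3.1], [-0.84, 2.19], [0.05, 2.79], [-1.13, 4.28], [0.06, 2.93], [-2.69, 2.69]. Speed limits (rad/s): [2.22, 2.22, 2.79, 3.14, 3.14, 3.14].

## Interface

Orientations are given as [roll, pitch, yaw] about the fixed x, y, z axes, in that order (R = Rz(yaw) Ry(pitch) Rx(roll)).
In Python, from cell import env gives the robot as it stands.
- The arm moves only by the tool drive_tool, never from a script. Its argument "commands" is a list of rows, each an object of numbers: "dx", "dy", "dz": the shift along the world's x, y, z in mm; "yaw": the turn about the world's z in degrees. In form: [{"dx": .., "dy": .., "dz": .., "yaw": ..}, ...]. A call has 1 to 5 rows; each row shifts and turns the commanded pose from where the row before left it; what a row does not reach is not made up. A row lasts 1/12 s, in which the tool goes at most 41.7 mm and 7.16 degrees, less where a joint would pass 70% of its speed; a pose out of reach is approached as far as the arm can. A call with a gripper value outside its range is refused whole. "grip" is the opening, from 0 (shut) to 1 (fully open), set as the call begins (left out, the last holds). The fingers move at their own pace and stop on an object; the grip force is fixed at half the most. Time passes only in rows, so rows that do not move let the fingers close. It gives the time, the measured TCP pose, the force and the opening at its end, in the units of the state.
- env.state(): the state, without advancing time (a new reading comes with each control period).
- env.read_camera(name): name is "scene" or "top" or "wrist"; returns the picture (400x640x3 uint8, red, green, blue); there is no depth.
- env.calibration(name): a dict with "intrinsics" (3x3 intrinsics, pixels), "rvec" (rotation vector, rad) and "tvec" (3), from world to camera coordinates, as OpenCV has them. Camera axes: x right, y down, z forward; pixel columns grow to the right and rows downward; lengths in mm; the calibration is good to about 2 mm. A picture is of the moment at which its call begins: read the wrist's pose just before it. calibration takes no time and is no camera call; for the wrist camera it gives the pose at the moment of the call.
- env.job_done(): hands the job in, once; it reports no verdict.
Trained networks look in the newest picture that a camera, given by its name, has taken for a name from the list of things; names that differ only in an ending like _2 or _b are one class to them, and where a whole thing is asked for, a point or a joint stands for the part that bears it (a point fixed in the world has none). Each returns a list of dicts, best first, with "conf" (0 to 1); they miss things now and then, are a little off and sometimes report something else, mostly with a low value. They report only what shows in the picture. A call takes as long as a camera call. They do not tell look-alikes from the thing itself.
- env.trace(query, camera): "pixels" (400x640 bool, what is visible of it) and "pixel" ([column, row] in pixels, amid what is visible of it).
- env.place_of(query, camera): "pixel" ([column, row] in pixels: a listed point, or the origin of a listed thing).
The state is a dict: "t": time; "joints": joint angles; "qvel": joint speeds; "tau": joint torques, N m; "eef_pos": TCP position; "tcp_rot": TCP orientation; "ft_force": force on the tool from outside, world axes, zero at the start; "moment": the same for the moment, N m; "opening": opening from 0.0 (shut) to 1.0 (fully open).
Only numpy, scipy, OpenCV 4.12 (cv2) and the standard library are available. Lean on these libraries where they do the work, as an engineer would, in place of code of your own. Each camera call takes 0.05 s, during which the arm holds its last target.

## Task

I want to fit a cross bar between the wagon and the spring jaw of this clamping jig, so set it up and hold it for me. First slide the cursor along its rail until its cross pointer is level with the buffers of the wagon standing on the jig, at its end nearer the spring tube, leaving the jaw shut meanwhile. Then pull the spring jaw out by its upright post until its pointer is level with the cursor's, and finish while still holding it there against the spring; the cursor must stay where you set it and the wagon must not be shifted.

Things in the scene. Friction and masses are not known exactly. Their poses are not given: they have to be found in the camera images.
- jig: Fixed jig: plywood board 175 x 380 mm, 12 mm thick. Origin on the bench under its middle. Its y axis runs along the board; jaw and cursor slide along it, +y = OUT, away from the spring tube. In jig axes: jaw at x = -55 mm, cursor rail at x = 0, track with wagon at x = +62 mm; spring tube (top 41 mm above the bench) at x = -55 mm, y = -186 to -90 mm.
- jaw: Spring jaw: dark steel block on a rod out of the spring tube, with an upright post and a thin steel pointer toward the cursor. Origin on its centre line (pointer at y = 0), 12 mm above the bench; axes as the jig's. Shut at jig y = -65 mm; pulls out along jig +y up to 88 mm. The spring pulls back with 3 N shut to 9 N fully out, and shuts the jaw if let go.
- jaw_grip (a point): Middle of the part of the jaw's aluminium post to hold, 56 mm above the jaw's origin, on its centre line. Post 16 mm (x) by 12 mm (y), from 29 to 75 mm above the jaw's origin; below it the block, 26 x 22 mm.
- cursor: Cursor: grey saddle on the middle rail with an upright fin and a thin steel cross pointer to both sides (jig x = -23 to +45 mm). Origin on its centre line (pointer at y = 0), 12 mm above the bench; axes as the jig's. Slides along jig y from -130 to +60 mm, 1.5 N of friction, stays where it is left; starts beside the spring tube.
- cursor_grip (a point): Middle of the part of the cursor's fin to hold, 44 mm above the cursor's origin, on its centre line. Fin 16 mm (x) by 10 mm (y), from 23 to 57 mm above the cursor's origin; below it the saddle, 26 x 20 mm.
- wagon: Blue model wagon, 32 mm wide, 139 mm long, 41 mm high, standing loose on the jig's track, its length along jig y. Origin on the rails (21 mm above the bench) at its middle.
- wagon_end (a point): Buffer end of the wagon nearer the spring tube, on the wagon's centre line, 12 mm above the rails. The cursor is to be level with this point along jig y.
Mind the look-alikes: they are no part of the job. There is more than one size of the wagon; the job needs the smaller.

How it is judged:
By the outcome, as a careful person would: the job done as asked, in the order asked, and still so for the second after the job is handed in, while the arm keeps its last pose, push and grip.
It also fails if it takes over 45 s, if anything falls off the work surface, if the arm or the gripper's body presses on something with over 40 N, if the wrist force passes 120 N, or if a joint passes its speed limit or range.

## Working session

There is one attempt and no reset: what is moved stays moved. The work goes in short steps, Python scripts to look and compute and a tool call to move; the robot and the scene stay as the last step left them, time stands still between calls to the robot, and variables do not carry over. Pictures are saved under pics/ and viewed, and the job is handed in when it is done.

Besides the shell and the picture viewer there is one more tool, called after "Request:" as name(argument=value, ...) on one line, values as JSON. drive_tool: Moves the arm, as the interface text tells. Its arguments: {"type":"object","properties":{"commands":{"type":"array"},"grip":{"type":"number"}},"required":["commands"]}

```bash
ls; mkdir -p pics; cat > h.py <<'E'
import numpy as np,cv2
from cell import env
def save(im,n): cv2.imwrite('pics/'+n+'.png',cv2.cvtColor(im,cv2.COLOR_RGB2BGR))
def cal(n):
    c=env.calibration(n);return np.array(c['intrinsics'],float),np.array(c['rvec'],float).ravel(),np.array(c['tvec'],float).ravel()
def ray(c,p):
    K,r,t=c;R=cv2.Rodrigues(r)[0];C=-R.T@t
    d=R.T@np.linalg.inv(K)@np.array([p[0],p[1],1.]);return C,d/np.linalg.norm(d)
def onz(c,p,z):
    C,d=ray(c,p);return C+d*(z-C[2])/d[2]
def tri(l):
    A=np.zeros((3,3));b=np.zeros(3)
    for c,p in l:
        C,d=ray(c,p);M=np.eye(3)-np.outer(d,d);A+=M;b+=M@C
    X=np.linalg.solve(A,b)
    return X,[round(float(np.linalg.norm((np.eye(3)-np.outer(d,d))@(X-C))),1) for C,d in [ray(*q) for q in l]]
def proj(c,X):
    return cv2.projectPoints(np.array(X,float).reshape(-1,1,3),c[1],c[2],c[0],None)[0].reshape(-1,2)
E
python3 - <<'E'
from h import *
print(env.state())
for n in ['scene','top','wrist']:
    im=env.read_camera(n);save(im,n+'0')
    for q in ['jig','jaw','jaw_grip','cursor','cursor_grip','wagon','wagon_end']:
        try: print(n,q,[(np.round(d['pixel'],1).tolist(),round(d['conf'],2)) for d in env.place_of(q,n)])
        except Exception as e: print(n,q,e)
print(env.state()['t'])
E
```

```text
pics
{'t': 0.0, 'joints': array([-1.23862162e+00,  4.91580634e-01,  1.55945702e+00,  3.18942037e-06,
        1.09169602e+00, -1.05591524e-01]), 'qvel': array([ 0.00158783,  0.00021021, -0.00071111, -0.00123222, -0.00055424,
        0.00157051]), 'tau': array([-6.50608454e-04, -6.12646222e+01, -2.58192211e+01,  6.92373002e-02,
        4.81883681e-02, -8.91082459e-05]), 'eef_pos': array([ 264.88341756, -565.78668642,  186.24606743]), 'tcp_rot': array([-3.14045828e+00, -1.23071511e-04,  4.37764688e-01]), 'ft_force': array([ 0.72108207,  0.25529913, -0.77054331]), 'moment': array([ 0.00864857,  0.02251881, -0.00222228]), 'opening': 0.9989153306437721}
scene jig [([323.3, 217.0], 0.79)]
scene jaw [([353.4, 201.4], 0.8)]
scene jaw_grip [([359.2, 184.9], 0.72)]
scene cursor [([353.8, 205.3], 0.72), ([346.4, 191.2], 0.64)]
scene cursor_grip [([343.1, 170.8], 0.55)]
scene wagon [([279.5, 217.6], 0.81), ([245.3, 308.4], 0.71)]
scene wagon_end [([298.2, 196.6], 0.95), ([206.1, 339.1], 0.84)]
top jig [([355.9, 200.5], 0.92)]
top jaw []
top jaw_grip [([387.1, 209.3], 0.47)]
top cursor [([406.2, 197.7], 0.51)]
top cursor_grip [([409.6, 191.4], 0.49), ([355.6, 169.6], 0.28)]
top wagon [([327.6, 175.0], 0.81), ([229.4, 213.4], 0.68)]
top wagon_end [([185.4, 203.4], 0.94), ([353.9, 170.5], 0.87)]
wrist jig []
wrist jaw []
wrist jaw_grip []
wrist cursor []
wrist cursor_grip []
wrist wagon []
wrist wagon_end []
1.2
```

View pics/scene0.png

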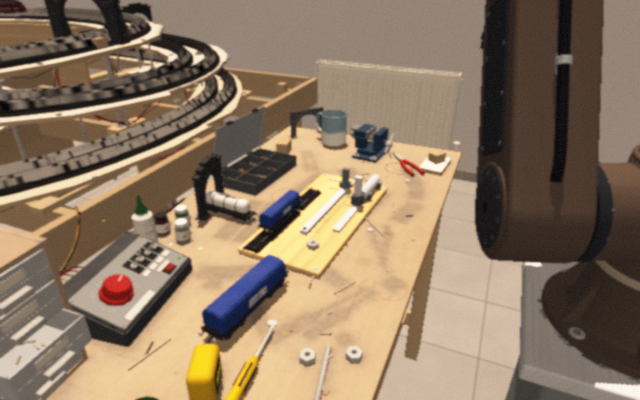

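View pics/top0.png

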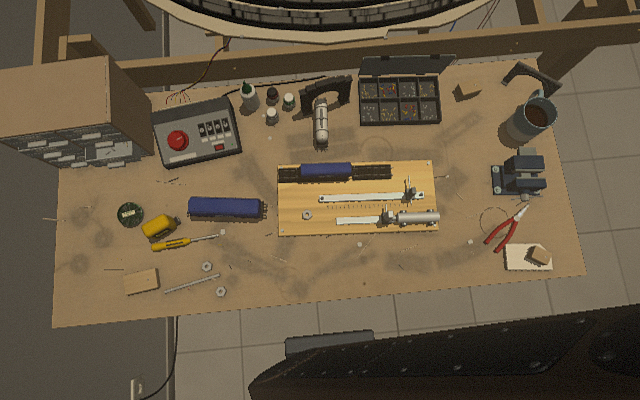

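```bash
python3 - <<'E'
from h import *
s,t=cal('scene'),cal('top')
for n,a,b in [('jawgrip',(359.2,184.9),(387.1,209.3)),('curgrip',(343.1,170.8),(409.6,191.4)),('wagA',(279.5,217.6),(327.6,175)),('wagAend',(298.2,196.6),(353.9,170.5)),('wagB',(245.3,308.4),(229.4,213.4)),('wagBend',(206.1,339.1),(185.4,203.4)),('jig',(323.3,217),(355.9,200.5))]:
    X,e=tri([(s,a),(t,b)]);print(n,X.round(1),e)
a=cv2.imread('pics/scene0.png');cv2.imwrite('pics/sc0.png',cv2.resize(a[130:370,180:460],None,fx=2.4,fy=2.4,interpolation=2))
a=cv2.imread('pics/top0.png');cv2.imwrite('pics/tc0.png',cv2.resize(a[120:280,170:450],None,fx=2.8,fy=2.8,interpolation=2))
E
```

```text
jawgrip [ 509.3 -155.1   68.2] [8.4, 8.4]
curgrip [ 555.5 -208.9   68.2] [2.1, 2.1]
wagA [627.3 -29.3  22.3] [4.9, 4.9]
wagAend [620.  -92.9  44.2] [1.2, 1.2]
wagB [562.2 216.1   1. ] [6.4, 6.4]
wagBend [582.2 310.6  18.2] [4.9, 4.9]
jig [557.8 -92.8   6.7] [1.0, 1.0]
```

View pics/sc0.png

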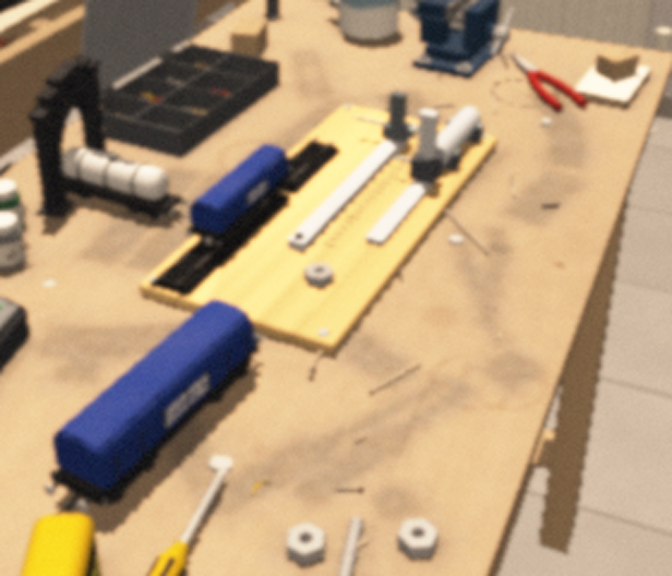

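View pics/tc0.png

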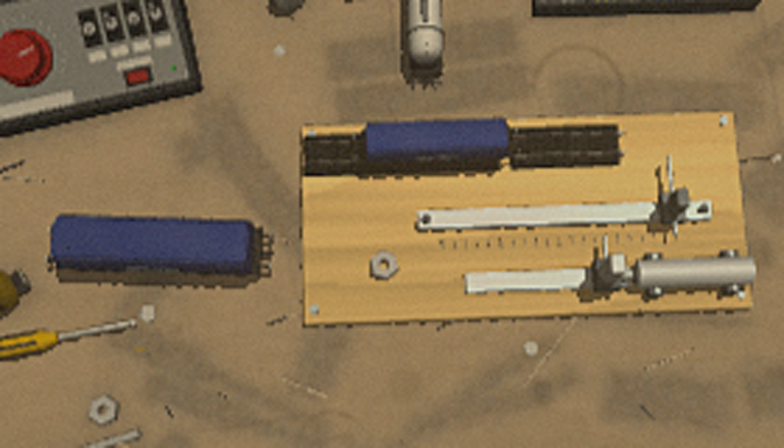

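The candidates are wagon A on the jig at scene (280,217) / top (328,175), and wagon B on the bench at scene (245,308) / top (229,213). In the crops, A is clearly shorter and stands on the jig's track, so A is the one meant. Jig +y is roughly world +y. I'm moving the wrist camera over the jig.

Request:
drive_tool(commands=[{"dx": 10,"dy": 20,"dz": 35,"yaw": -5},{"dx": 10,"dy": 20,"dz": 35,"yaw": -5},{"dx": 20,"dy": 30,"dz": 20,"yaw": -5},{"dx": 20,"dy": 30,"dz": 20,"yaw": -5},{"dx": 20,"dy": 35,"dz": 10,"yaw": -5}])

```text
t: 1.62
eef_pos: [345.7, -430.7, 309.3]
tcp_rot: [3.139, -0.002, -0.004]
ft_force: [1.2, -0.0, -0.1]
opening: 0.999
```

Request:
drive_tool(commands=[{"dx": 20,"dy": 35},{"dx": 20,"dy": 35},{"dx": 20,"dy": 35},{"dx": 20,"dy": 35},{"dx": 20,"dy": 35}])

```text
invalid input
```

Request:
drive_tool(commands=[{"dx": 20,"dy": 35},{"dx": 20,"dy": 35},{"dx": 20,"dy": 30},{"dx": 10,"dy": 20},{}])

```text
invalid input
```

```bash
python3 - <<'E'
from h import *
s=env.state();print(s['t'],s['eef_pos'],s['tcp_rot'],s['joints'])
c=cal('wrist');im=env.read_camera('wrist');save(im,'w1');np.savez('w1.npz',*c)
for q in ['jaw_grip','cursor','cursor_grip','wagon','wagon_end','jig']:
    print(q,[(np.round(d['pixel'],1).tolist(),round(d['conf'],2)) for d in env.place_of(q,'wrist')])
E
```

```text
1.6167 [ 345.71415023 -430.66812961  309.29489162] [ 3.13867255e+00 -1.74909781e-03 -3.90336808e-03] [-1.01396067e+00  2.81155572e-01  1.56051258e+00 -7.44919034e-05
  1.29652138e+00  5.60761629e-01]
jaw_grip [([107.5, 46.1], 0.64)]
cursor [([171.4, 14.8], 0.73), ([107.9, 47.3], 0.22)]
cursor_grip [([158.5, 2.3], 0.55)]
wagon []
wagon_end [([87.8, 13.1], 0.41)]
jig [([91.9, 13.0], 0.83)]
```

View pics/w1.png

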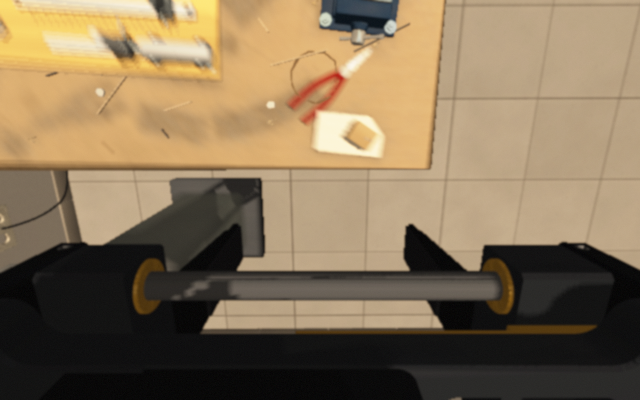

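The wrist picture shows only the tube corner of the jig at upper left, with the jaw near (108,46) and the cursor near (160,3). Image up is +x and left is +y. Rows need all four keys, so I'm continuing with those filled in.

Request:
drive_tool(commands=[{"dx": 10,"dy": 38,"dz": 5,"yaw": 0},{"dx": 10,"dy": 38,"dz": 5,"yaw": 0},{"dx": 10,"dy": 38,"dz": 5,"yaw": 0},{"dx": 10,"dy": 38,"dz": 5,"yaw": 0},{"dx": 10,"dy": 38,"dz": 0,"yaw": 0}])

```text
t: 2.38
eef_pos: [394.9, -240.6, 327.0]
tcp_rot: [3.141, -0.0, -0.0]
ft_force: [0.5, 0.3, -0.3]
opening: 1.0
```

Request:
drive_tool(commands=[{"dx": 20,"dy": 35,"dz": 0,"yaw": 0},{"dx": 20,"dy": 35,"dz": 0,"yaw": 0},{"dx": 15,"dy": 30,"dz": 0,"yaw": 0},{"dx": 5,"dy": 10,"dz": 0,"yaw": 0},{"dx": 0,"dy": 0,"dz": 0,"yaw": 0}])

```text
t: 2.8
eef_pos: [455.7, -130.1, 326.3]
tcp_rot: [-3.141, 0.001, 0.004]
ft_force: [-0.9, 0.5, 0.5]
opening: 1.001
```

Request:
drive_tool(commands=[{"dx": 0,"dy": 0,"dz": 0,"yaw": 0},{"dx": 0,"dy": 0,"dz": 0,"yaw": 0}])

```text
t: 2.97
eef_pos: [454.6, -132.4, 326.5]
tcp_rot: [3.141, 0.001, 0.0]
ft_force: [-0.0, -0.5, 0.4]
opening: 1.002
```

```bash
python3 - <<'E'
from h import *
s=env.state();print(s['t'],s['eef_pos'],s['tcp_rot'],s['joints'])
c=cal('wrist');im=env.read_camera('wrist');save(im,'w2');np.savez('w2.npz',*c)
for q in ['jaw_grip','cursor','cursor_grip','wagon','wagon_end','jig']:
    print(q,[(np.round(d['pixel'],1).tolist(),round(d['conf'],2)) for d in env.place_of(q,'wrist')])
E
```

```text
2.9667 [ 454.63271604 -132.428625    326.50085578] [3.14149599e+00 8.06827638e-04 3.62198696e-04] [-4.22797642e-01  1.44589155e-01  1.69632404e+00 -4.35155075e-04
  1.30137545e+00  1.14775242e+00]
jaw_grip [([338.7, 129.4], 0.84)]
cursor [([381.5, 96.1], 0.78)]
cursor_grip [([381.4, 94.2], 0.61)]
wagon [([250.7, 40.2], 0.74)]
wagon_end [([297.9, 40.5], 0.96), ([36.5, 81.5], 0.56)]
jig [([297.5, 95.0], 0.94)]
```

View pics/w2.png

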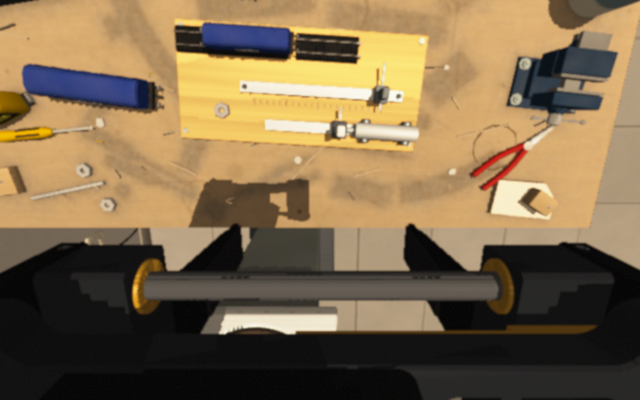

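The wrist view now shows the whole jig: wagon A at (250,40) with its near end at (298,40), the cursor at (381,95) and the jaw at (339,129). I'm going closer for a second, sharper view.

Request:
drive_tool(commands=[{"dx": 5,"dy": 3,"dz": -35,"yaw": 0},{"dx": 5,"dy": 3,"dz": -35,"yaw": 0},{"dx": 5,"dy": 2,"dz": -30,"yaw": 0},{"dx": 5,"dy": 2,"dz": -20,"yaw": 0},{"dx": 0,"dy": 0,"dz": 0,"yaw": 0}])

```text
t: 3.73
eef_pos: [473.9, -120.4, 203.4]
tcp_rot: [-3.139, 0.005, 0.002]
ft_force: [0.5, 0.9, -0.0]
opening: 0.999
```

Request:
drive_tool(commands=[{"dx": 0,"dy": 0,"dz": 0,"yaw": 0},{"dx": 0,"dy": 0,"dz": 0,"yaw": 0}])

```text
t: 3.9
eef_pos: [475.4, -121.4, 208.2]
tcp_rot: [3.141, -0.001, 0.001]
ft_force: [0.6, 0.3, 0.0]
opening: 0.999
```

```bash
python3 - <<'E'
from h import *
s=env.state();print(s['t'],s['eef_pos'],s['tcp_rot'],s['joints'])
c=cal('wrist');im=env.read_camera('wrist');save(im,'w3');np.savez('w3.npz',*c)
K=c[0];R=cv2.Rodrigues(c[1])[0];print(K.round(1).tolist(),'cam',(-R.T@c[2]).round(1),R.round(3).tolist())
P={}
for q in ['jaw','jaw_grip','cursor','cursor_grip','wagon','wagon_end','jig']:
    d=env.place_of(q,'wrist');P[q]=d
    print(q,[(np.round(x['pixel'],1).tolist(),round(x['conf'],2)) for x in d])
w2=np.load('w2.npz');c2=tuple(w2[k] for k in w2.files)
p2=dict(jaw_grip=(338.7,129.4),cursor=(381.5,96.1),cursor_grip=(381.4,94.2),wagon=(250.7,40.2),wagon_end=(297.9,40.5),jig=(297.5,95))
for q in p2:
    if P[q]:
        X,e=tri([(c2,p2[q]),(c,P[q][0]['pixel'])]);print(q,X.round(1),e)
E
```

```text
3.9 [ 475.40239719 -121.41783402  208.15373135] [ 3.14088419e+00 -1.38558751e-03  1.48990684e-03] [-3.84687103e-01  2.75214899e-01  1.85178554e+00 -1.58420862e-04
  1.01304183e+00  1.18470355e+00]
[[311.7, 0.0, 322.8], [0.0, 311.7, 197.1], [0.0, 0.0, 1.0]] cam [ 548.9 -120.   406.7] [[0.0, -1.0, 0.0], [-0.966, -0.0, 0.259], [-0.259, -0.0, -0.966]]
jaw [([351.0, 151.3], 0.85)]
jaw_grip [([352.9, 155.5], 0.75)]
cursor [([404.3, 109.0], 0.74)]
cursor_grip [([414.3, 106.0], 0.73)]
wagon [([238.0, 38.8], 0.76), ([54.3, 96.1], 0.67)]
wagon_end [([304.1, 37.9], 0.81)]
jig [([300.5, 102.1], 0.85)]
jaw_grip [ 505.2 -153.3   68.2] [0.6, 0.6]
cursor [ 555.3 -230.4  -30.8] [0.5, 0.5]
cursor_grip [ 554.4 -210.5   83.6] [1.9, 1.9]
wagon [630.  -25.8  25.9] [0.8, 0.8]
wagon_end [ 590.6 -109.1  215.8] [1.1, 1.1]
jig [ 570.   -73.4 -246.4] [2.3, 2.3]
```

View pics/w3.png

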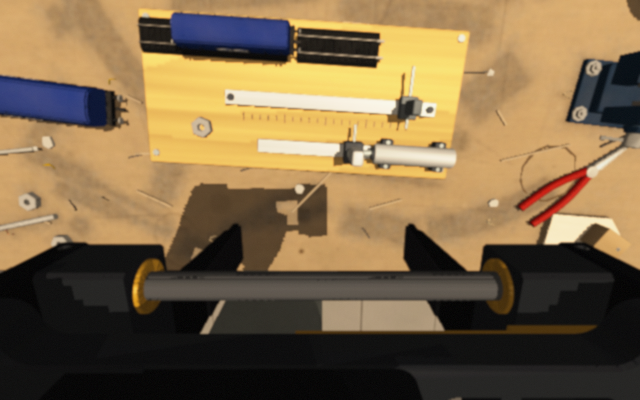

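```bash
cat > fit.py <<'E'
from h import *
from scipy.optimize import least_squares
def L(n):
    w=np.load(n+'.npz');return tuple(w[k] for k in w.files)
def corners(name):
    im=cv2.imread('pics/'+name+'.png');hsv=cv2.cvtColor(im,cv2.COLOR_BGR2HSV)
    m=((hsv[...,1]>115)&(hsv[...,2]>150)&(hsv[...,0]>14)&(hsv[...,0]<32)).astype(np.uint8)
    m[200:]=0
    m=cv2.morphologyEx(m,cv2.MORPH_CLOSE,np.ones((5,5)))
    cs,_=cv2.findContours(m,0,1);k=max(cs,key=cv2.contourArea)
    h=cv2.convexHull(k);a=cv2.minAreaRect(k)
    ap=cv2.approxPolyDP(h,6,True).reshape(-1,2)
    return ap,m
E
python3 - <<'E'
from fit import *
for n in ['w2','w3']:
    ap,m=corners(n);c=L(n);print(n,ap.tolist());print([onz(c,p,12)[:2].round(1).tolist() for p in ap])
im=cv2.imread('pics/w3.png')
cv2.imwrite('pics/w3c.png',cv2.resize(im[0:190,130:480],None,fx=2.28,fy=2.28,interpolation=2))
E
```

```text
w2 [[639, 0], [595, 199], [0, 199], [0, 7], [31, 0]]
[[686.6, -591.2], [386.2, -595.5], [386.8, 420.3], [678.3, 341.2], [687.3, 293.6]]
w3 [[639, 20], [620, 143], [519, 199], [0, 199], [0, 0], [626, 0]]
[[651.8, -479.8], [513.4, -492.5], [440.6, -377.8], [440.3, 303.5], [671.6, 241.6], [672.0, -460.0]]
```

View pics/w3c.png

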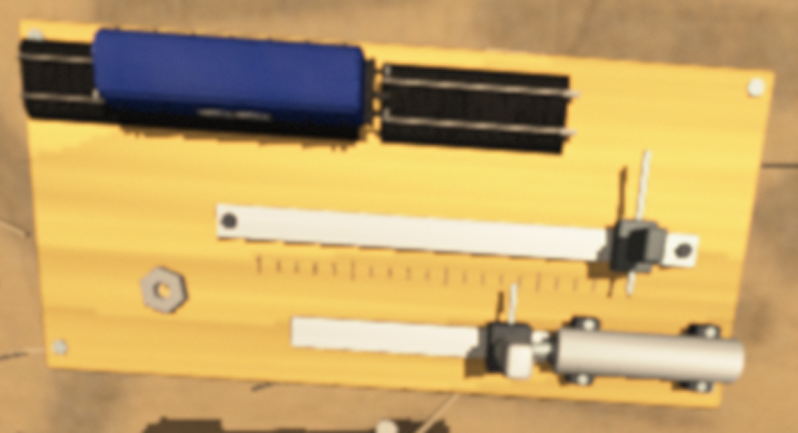

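```bash
cat >> fit.py <<'E'
def jigfit(c,px):
    J=np.array([[87.5,190],[87.5,-190],[-87.5,-190],[-87.5,190]])
    W=np.array([onz(c,p,12)[:2] for p in px])
    def f(v):
        th=v[2];R=np.array([[np.cos(th),-np.sin(th)],[np.sin(th),np.cos(th)]]);return (J@R.T+v[:2]-W).ravel()
    r=least_squares(f,[558,-93,-.06]);return r.x,r.fun.round(1)
def tow(v,p):
    th=v[2];R=np.array([[np.cos(th),-np.sin(th)],[np.sin(th),np.cos(th)]])
    p=np.array(p,float);return np.append(R@p[:2]+v[:2],p[2])
def toj(v,X):
    th=v[2];R=np.array([[np.cos(th),-np.sin(th)],[np.sin(th),np.cos(th)]]);return np.append(R.T@(np.array(X)[:2]-v[:2]),X[2])
E
python3 - <<'E'
from fit import *
c=L('w3');cr=np.array([(20,19),(775,72),(718,406),(46,367)])/2.28+[130,0]
v,res=jigfit(c,cr);print(v,res);np.save('v.npy',v)
f=lambda p:np.array(p)/2.28+[130,0]
print('buf',[toj(v,onz(c,f(p),33)).round(1) for p in [(377,68),(382,110),(380,90)]])
print('cur ptr',[toj(v,onz(c,f(p),z)).round(1) for p in [(647,152),(630,295)] for z in (20,30,40)])
print('jaw ptr',[toj(v,onz(c,f(p),z)).round(1) for p in [(514,284),(510,320)] for z in (20,30,40)])
im=cv2.resize(cv2.imread('pics/w3.png')[0:190,130:480],None,fx=2.28,fy=2.28,interpolation=2)
def ln(a,b,col):
    p=(proj(c,[tow(v,a),tow(v,b)])-[130,0])*2.28
    cv2.line(im,*[tuple(int(round(t)) for t in q) for q in p],col,1,cv2.LINE_AA)
for a,b in [((87.5,190),(87.5,-190)),((87.5,-190),(-87.5,-190)),((-87.5,-190),(-87.5,190)),((-87.5,190),(87.5,190))]: ln((*a,12),(*b,12),(0,0,255))
ln((-55,-186,41),(-55,-90,41),(255,0,255));ln((0,60,12),(0,-130,12),(0,255,0))
ln((-63,-65,87),(-47,-65,87),(255,255,0)); ln((62,190,21),(62,-190,21),(0,255,255))
cv2.imwrite('pics/ov.png',im)
E
```

```text
[ 5.65550373e+02 -9.49621752e+01 -6.15643777e-02] [ 1.2  1.9  1.4 -1.1 -2.  -1.6 -0.6  0.8]
buf [array([70.6,  9. , 33. ]), array([52.4,  5.9, 33. ]), array([61.2,  7.2, 33. ])]
cur ptr [array([  43.6, -127.7,   20. ]), array([  42.1, -125.1,   30. ]), array([  40.5, -122.5,   40. ]), array([ -27.4, -128.4,   20. ]), array([ -27. , -125.8,   30. ]), array([ -26.7, -123.1,   40. ])]
jaw ptr [array([-25.5, -66.3,  20. ]), array([-25.2, -65.3,  30. ]), array([-25. , -64.2,  40. ]), array([-44.4, -65.8,  20. ]), array([-43.7, -64.8,  30. ]), array([-42.9, -63.8,  40. ])]
```

View pics/ov.png

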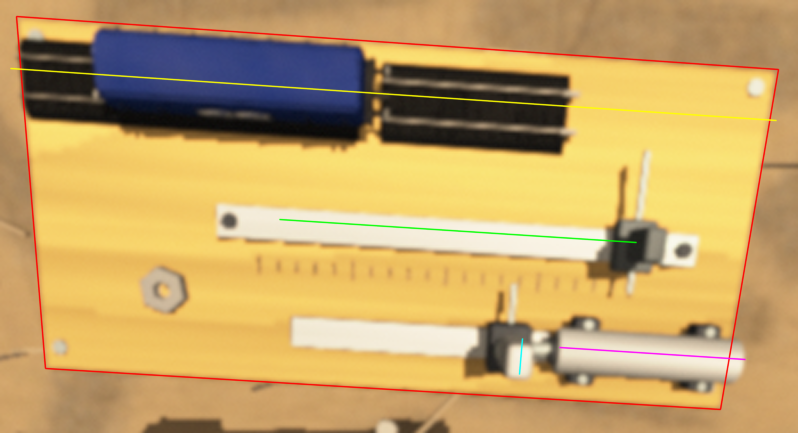

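```bash
python3 - <<'E'
from fit import *
c=L('w3');v=np.load('v.npy');f=lambda p:np.array(p)/2.28+[130,0]
for p,z in [((653,242),69),((638,245),12),((519,361),87)]: X=onz(c,f(p),z);print(X.round(1),toj(v,X).round(1))
print(tow(v,(0,-126,56)),tow(v,(0,7.5,56)),tow(v,(-55,-65,68)))
im=cv2.imread('pics/w3.png')
cv2.imwrite('pics/w3d.png',np.hstack([cv2.resize(im[60:130,380:450],(400,400),interpolation=2),cv2.resize(im[5:75,270:340],(400,400),interpolation=2)]))
s=cal('scene');t=cal('top')
# cross-check fin top from scene/top
for q in ['cursor_grip']:
  for n,cc,p in [('scene',s,(343.1,170.8)),('top',t,(409.6,191.4))]: print(n,onz(cc,p,56),proj(cc,tow(v,(0,-126,56))))
E
```

```text
[ 556.3 -217.5   69. ] [  -1.6 -122.8   69. ]
[ 556.1 -226.    12. ] [  -1.4 -131.4   12. ]
[ 504.4 -155.9   87. ] [-57.3 -64.6  87. ]
[ 557.79816035 -220.72346974   56.        ] [566.01181395 -87.47638386  56.        ] [ 506.65541239 -156.45513126   68.        ]
scene [ 566.29597679 -233.5749886    56.        ] [[344.61012521 173.53818905]]
top [ 555.98734538 -212.42969006   56.        ] [[413.07672831 190.29144476]]
```

View pics/w3d.png

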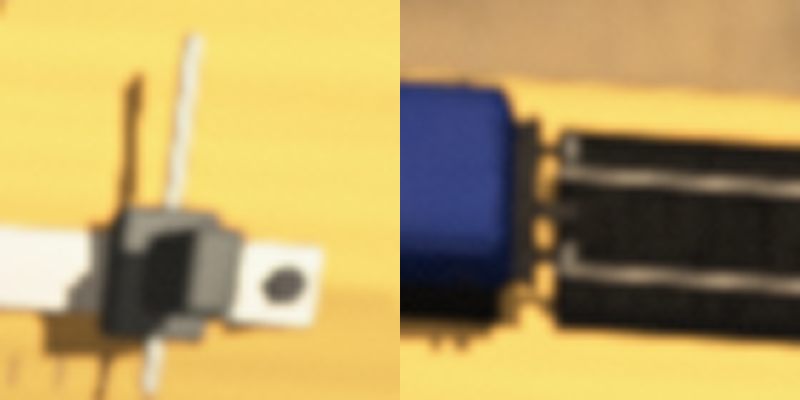

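The fin (left) sits at (195,265) in the crop, clear of anything. The wagon end (right) has pale buffer heads near crop (570,150) and (570,250), overlapping the track. I want a closer look at those, so the camera goes above the wagon end.

Request:
drive_tool(commands=[{"dx": 25,"dy": 8,"dz": -23,"yaw": -3.5},{"dx": 25,"dy": 8,"dz": -23,"yaw": 0},{"dx": 25,"dy": 8,"dz": -23,"yaw": 0},{"dx": 22,"dy": 6,"dz": -21,"yaw": 0},{"dx": 0,"dy": 0,"dz": 0,"yaw": 0}])

```text
t: 4.72
eef_pos: [573.4, -89.9, 112.8]
tcp_rot: [-3.141, 0.004, -0.058]
ft_force: [-1.2, -0.4, -0.3]
opening: 0.998
```

Request:
drive_tool(commands=[{"dx": 0,"dy": 0,"dz": 0,"yaw": 0},{"dx": 0,"dy": 0,"dz": 0,"yaw": 0},{"dx": 0,"dy": 0,"dz": 0,"yaw": 0}])

```text
t: 4.97
eef_pos: [571.7, -91.4, 118.0]
tcp_rot: [3.141, -0.001, -0.06]
ft_force: [-0.4, 1.1, -0.4]
opening: 0.998
```

```bash
python3 - <<'E'
from fit import *
s=env.state();print(s['t'],s['eef_pos'],s['tcp_rot'],s['joints'])
c=cal('wrist');im=env.read_camera('wrist');save(im,'w4');np.savez('w4.npz',*c)
d=env.place_of('wagon_end','wrist');print([(x['pixel'],x['conf']) for x in d])
v=np.load('v.npy')
for x in d: print(toj(v,onz(c,x['pixel'],33)).round(1))
E
```

```text
4.9667 [571.65757517 -91.38583271 118.01340187] [ 3.14117899e+00 -1.16991526e-03 -5.99036186e-02] [-2.72518546e-01  5.03792510e-01  1.75032003e+00 -2.03267852e-04
  8.86249264e-01  1.35831007e+00]
[([325.2, 136.6], 0.94)]
[59.3  3.2 33. ]
```

View pics/w4.png

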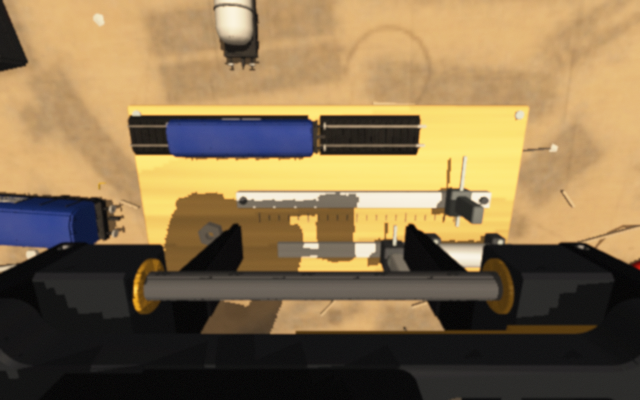

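```bash
python3 - <<'E'
from fit import *
c=L('w4');v=np.load('v.npy')
print(cal('wrist')[1:],c[1:])
im=cv2.imread('pics/w4.png')
cv2.imwrite('pics/w4c.png',cv2.resize(im[105:165,270:350],(800,600),interpolation=2))
# draw projected
print('corners',proj(c,[tow(v,(87.5,190,12)),tow(v,(87.5,-190,12))]))
print('ends',proj(c,[tow(v,(62,y,33)) for y in (0,3,6,9)]))
for p in [(129,106.5),(527,106.5)]: print(toj(v,onz(c,p,12)))
E
```

```text
(array([-2.02033332,  2.14796877,  0.28271043]), array([-54.99055316, 545.55905208, 474.08610836])) (array([-2.0203464 ,  2.14751944,  0.28319969]), array([-55.04626705, 545.34141064, 474.18337794]))
corners [[125.648725   104.32479462]
 [531.29456234 104.56634258]]
ends [[328.76602117 133.57314414]
 [325.4062839  133.57121497]
 [322.04653016 133.5692858 ]
 [318.68675993 133.56735662]]
[ 85.54484036 187.17560114  12.        ]
[  85.75787929 -186.27268373   12.        ]
```

View pics/w4c.png

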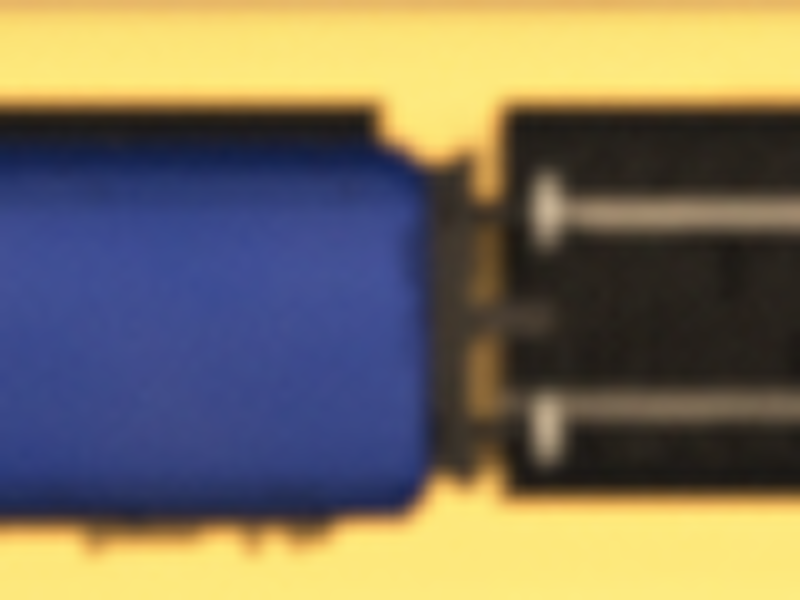

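Buffer heads show as pale bars at crop x≈535–563, rows 210 and 425, so the buffer end is at about px (326.3,136.7) and jig y ≈ +2.5 mm. The network's (325.2,136.6) agrees. Now I'm grasping the cursor fin.

Request:
drive_tool(commands=[{"dx": -4,"dy": -36,"dz": -5,"yaw": 0},{"dx": -4,"dy": -36,"dz": -5,"yaw": 0},{"dx": -4,"dy": -36,"dz": -5,"yaw": 0},{"dx": -2,"dy": -21,"dz": -5,"yaw": 0},{"dx": 0,"dy": 0,"dz": 0,"yaw": 0}], grip=0.6)

```text
t: 5.48
eef_pos: [557.1, -224.1, 96.9]
tcp_rot: [3.141, -0.001, -0.064]
ft_force: [-0.1, -0.3, -0.6]
opening: 0.707
```

Request:
drive_tool(commands=[{"dx": 0,"dy": 0,"dz": 0,"yaw": 0},{"dx": 0,"dy": 0,"dz": 0,"yaw": 0},{"dx": 0,"dy": 0,"dz": 0,"yaw": 0}])

```text
t: 5.73
eef_pos: [558.1, -219.2, 97.5]
tcp_rot: [3.141, -0.001, -0.059]
ft_force: [-0.1, 0.5, -0.1]
opening: 0.604
```

```bash
python3 - <<'E'
from fit import *
s=env.state();print(s['t'],s['eef_pos'],s['tcp_rot'])
c=cal('wrist');im=env.read_camera('wrist');save(im,'w5');np.savez('w5.npz',*c)
v=np.load('v.npy');print(proj(c,[tow(v,(0,-126,69)),tow(v,(0,-126,35)),tow(v,(45,-126,30))]))
E
```

```text
5.7333 [ 558.13633702 -219.20550275   97.53048693] [ 3.14130302e+00 -6.76688867e-04 -5.88087662e-02]
[[326.63209838 213.20726391]
 [326.17328761 201.10572119]
 [326.35355642 148.43124902]]
```

View pics/w5.png

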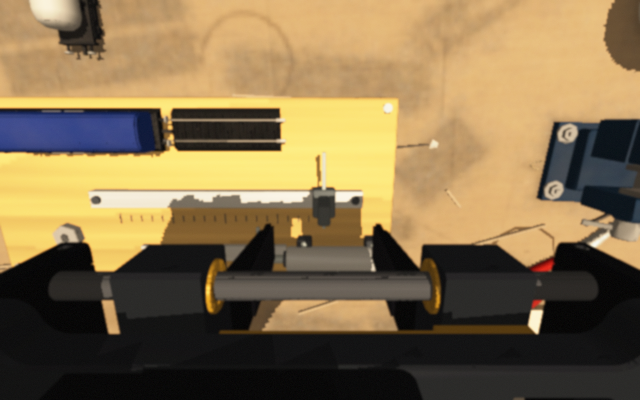

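The fin is at about (323,213), between the fingers at columns 265 and 385, with the pointer tip at (323,153). Descending and closing on it.

Request:
drive_tool(commands=[{"dx": 0,"dy": 1.5,"dz": -25,"yaw": 0},{"dx": 0,"dy": 0,"dz": -22,"yaw": 0},{"dx": 0,"dy": 0,"dz": -10,"yaw": 0},{"dx": 0,"dy": 0,"dz": 0,"yaw": 0},{"dx": 0,"dy": 0,"dz": 0,"yaw": 0}])

```text
t: 6.2
eef_pos: [558.2, -218.2, 40.1]
tcp_rot: [-3.142, 0.0, -0.059]
ft_force: [1.1, 0.0, 0.1]
opening: 0.599
```

Request:
drive_tool(commands=[{"dx": 0,"dy": 0,"dz": 0,"yaw": 0},{"dx": 0,"dy": 0,"dz": 0,"yaw": 0},{"dx": 0,"dy": 0,"dz": 0,"yaw": 0},{"dx": 0,"dy": 0,"dz": 0,"yaw": 0},{"dx": 0,"dy": 0,"dz": 0,"yaw": 0}], grip=0.0)

```text
t: 6.62
eef_pos: [558.1, -218.7, 40.3]
tcp_rot: [3.141, -0.001, -0.06]
ft_force: [0.2, 0.3, 0.1]
opening: 0.306
```

Request:
drive_tool(commands=[{"dx": 0,"dy": 0,"dz": 0,"yaw": 0},{"dx": 0,"dy": 0,"dz": 0,"yaw": 0},{"dx": 0,"dy": 0,"dz": 0,"yaw": 0}])

```text
t: 6.87
eef_pos: [558.0, -218.7, 39.9]
tcp_rot: [3.141, -0.0, -0.06]
ft_force: [-0.0, -1.9, 1.5]
opening: 0.095
```

Request:
drive_tool(commands=[{"dx": 0,"dy": 0,"dz": 0,"yaw": 0},{"dx": 0.6,"dy": 10,"dz": 0,"yaw": 0},{"dx": 1.2,"dy": 20,"dz": 0,"yaw": 0},{"dx": 1.2,"dy": 20,"dz": 0,"yaw": 0},{"dx": 1.2,"dy": 20,"dz": 0,"yaw": 0}])

```text
t: 7.28
eef_pos: [562.2, -147.6, 39.9]
tcp_rot: [3.141, -0.0, -0.06]
ft_force: [1.0, -1.1, 0.4]
opening: 0.092
```

Request:
drive_tool(commands=[{"dx": 1.2,"dy": 20,"dz": 0,"yaw": 0},{"dx": 1.2,"dy": 20,"dz": 0,"yaw": 0},{"dx": 0.6,"dy": 10,"dz": 0,"yaw": 0},{"dx": 0.3,"dy": 5,"dz": 0,"yaw": 0},{"dx": 0,"dy": 0,"dz": 0,"yaw": 0}])

```text
t: 7.7
eef_pos: [565.6, -92.5, 39.9]
tcp_rot: [-3.141, 0.0, -0.058]
ft_force: [0.9, 1.3, 0.8]
opening: 0.091
```

Request:
drive_tool(commands=[{"dx": 0,"dy": 0,"dz": 0,"yaw": 0},{"dx": 0,"dy": 0,"dz": 0,"yaw": 0},{"dx": 0,"dy": 0,"dz": 0,"yaw": 0}])

```text
t: 7.95
eef_pos: [565.5, -94.2, 39.9]
tcp_rot: [-3.142, -0.0, -0.061]
ft_force: [0.5, 1.9, 1.4]
opening: 0.09
```

```bash
python3 - <<'E'
from fit import *
s=env.state();print(s['t'],s['eef_pos'],s['tcp_rot'],s['ft_force'],s['opening'])
c=cal('wrist');im=env.read_camera('wrist');save(im,'w6');np.savez('w6.npz',*c)
v=np.load('v.npy');print(toj(v,s['eef_pos']))
d=env.place_of('wagon_end','wrist');print([(x['pixel'],x['conf'],toj(v,onz(c,x['pixel'],33)).round(1)) for x in d])
b=cv2.imread('pics/w6.png');cv2.imwrite('pics/w6c.png',cv2.resize(b[100:220,250:410],(800,600),interpolation=2))
E
```

```text
7.95 [565.47397623 -94.18867951  39.8912751 ] [-3.14158757e+00 -5.68653712e-05 -6.05609759e-02] [0.53580711 1.90965419 1.43590238] 0.08978410724912549
[-0.12384148  0.76732998 39.8912751 ]
[([320.5, 134.8], 0.82, array([60. ,  3.6, 33. ]))]
```

View pics/w6.png

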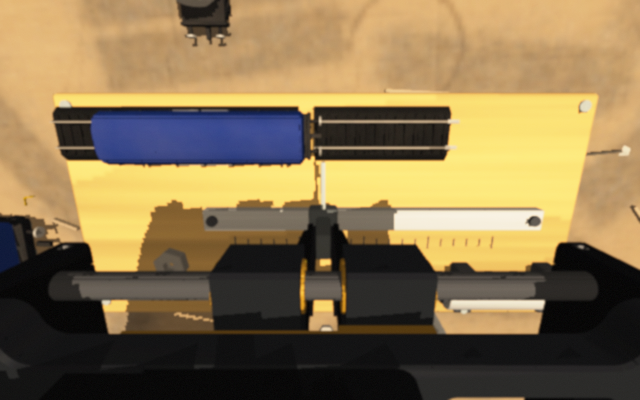

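View pics/w6c.png

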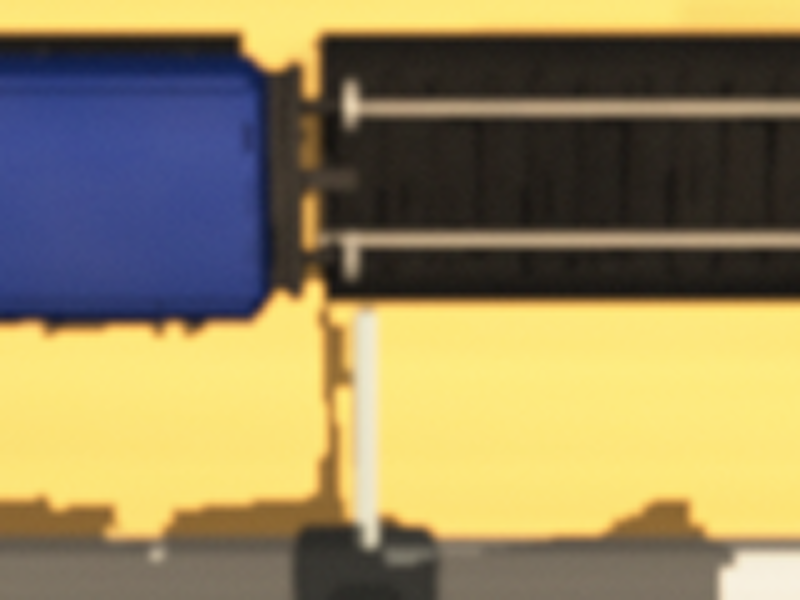

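The wagon end is at (320,135): buffer faces at crop column ≈360, and the cursor pointer at crop column ≈366 from rows 310 to 545. It is about 0.7 mm short. I'll measure this at subpixel level.

```bash
cat > meas.py <<'E'
from fit import *
def meas(n,zp=30):
    c=L(n);v=np.load('v.npy');g=cv2.cvtColor(cv2.imread('pics/'+n+'.png'),cv2.COLOR_BGR2GRAY)
    v=np.array(v)
    return c,v,g
E
python3 - <<'E'
from meas import *
c,v,g=meas('w6')
print('buf rows');
for r in (120,121,122,149,150,151,152,153): print(r,g[r,312:330].tolist())
print('ptr')
im=cv2.imread('pics/w6.png')
for r in (163,170,180,190,200): print(r,im[r,316:332,0].tolist())
E
```

```text
buf rows
120 [80, 69, 54, 48, 48, 56, 118, 189, 203, 171, 133, 120, 121, 123, 124, 124, 125, 124]
121 [54, 52, 48, 47, 46, 56, 119, 188, 209, 187, 159, 152, 154, 157, 157, 158, 158, 158]
122 [60, 53, 44, 37, 34, 44, 102, 171, 191, 168, 140, 132, 134, 136, 138, 138, 139, 139]
149 [126, 103, 85, 69, 54, 59, 101, 152, 166, 142, 108, 95, 95, 94, 94, 95, 97, 97]
150 [79, 67, 54, 49, 43, 41, 86, 146, 164, 127, 73, 44, 40, 41, 40, 40, 43, 43]
151 [53, 55, 50, 50, 43, 43, 85, 147, 164, 125, 67, 37, 34, 33, 32, 33, 33, 34]
152 [64, 58, 47, 40, 36, 37, 83, 143, 155, 119, 66, 38, 36, 33, 31, 31, 32, 32]
153 [83, 72, 50, 31, 25, 34, 75, 128, 143, 109, 62, 38, 36, 33, 31, 28, 31, 34]
ptr
163 [96, 113, 119, 120, 133, 166, 188, 194, 188, 161, 133, 124, 124, 123, 124, 123]
170 [53, 54, 69, 100, 133, 173, 199, 206, 199, 171, 138, 125, 125, 126, 127, 126]
180 [75, 101, 118, 122, 133, 170, 197, 205, 198, 169, 138, 126, 126, 125, 126, 124]
190 [58, 69, 97, 111, 131, 169, 195, 204, 197, 166, 133, 120, 121, 121, 120, 121]
200 [51, 55, 73, 98, 130, 170, 194, 202, 196, 163, 131, 119, 119, 120, 120, 119]
```

```bash
python3 - <<'E'
from meas import *
c,v,g=meas('w6')
print([toj(v,onz(c,(321.43,r),33)).round(2) for r in (121,136,151)])
for z in (24,30,33,36): print(z,[toj(v,onz(c,(323.0,r),z)).round(2) for r in (163,200)])
R=cv2.Rodrigues(c[1])[0];print(-R.T@c[2], c[0])
print(toj(v,onz(c,(323,162),33)),toj(v,onz(c,(323,162),30)))
E
```

```text
[array([68.65,  3.02, 33.  ]), array([59.2 ,  3.03, 33.  ]), array([49.53,  3.04, 33.  ])]
24 [array([40.21,  2.01, 24.  ]), array([13.63,  2.01, 24.  ])]
30 [array([41.14,  2.01, 30.  ]), array([15.31,  2.01, 30.  ])]
33 [array([41.61,  2.01, 33.  ]), array([16.15,  2.01, 33.  ])]
36 [array([42.07,  2.01, 36.  ]), array([16.99,  2.01, 36.  ])]
[639.10726181 -97.44151807 238.314797  ] [[311.73579998   0.         322.82756423]
 [  0.         311.73579998 197.1411218 ]
 [  0.           0.           1.        ]]
[42.27225975  2.00995528 33.        ] [41.81494513  2.00935586 30.        ]
```

Request:
drive_tool(commands=[{"dx": 0.1,"dy": 1.0,"dz": 0,"yaw": 0},{"dx": 0,"dy": 0,"dz": 0,"yaw": 0},{"dx": 0,"dy": 0,"dz": 0,"yaw": 0},{"dx": 0,"dy": 0,"dz": 0,"yaw": 0}])

```text
t: 8.38
eef_pos: [565.6, -92.8, 39.9]
tcp_rot: [3.141, -0.0, -0.06]
ft_force: [0.2, -1.1, 1.6]
opening: 0.093
```

```bash
cat >> meas.py <<'E'
def edge(row,lo,hi,level):  # falling crossing
    for x in range(lo,hi):
        if row[x]>=level>row[x+1]: return x+(row[x]-level)/(row[x]-row[x+1])
def ptr(row,lo,hi):
    w=np.clip(row[lo:hi].astype(float)-145,0,None);return (w*np.arange(lo,hi)).sum()/w.sum()
E
python3 - <<'E'
from meas import *
s=env.state();print(s['t'],s['eef_pos'],s['ft_force'],s['opening'])
c=cal('wrist');im=env.read_camera('wrist');save(im,'w7');np.savez('w7.npz',*c)
im=cv2.imread('pics/w7.png');g=cv2.cvtColor(im,cv2.COLOR_BGR2GRAY).astype(float);v=np.load('v.npy')
for r in (150,151,152): e=edge(g[r],318,330,100);print(g[r,314:326],e,toj(v,onz(c,(e,r),33)).round(2))
for r in (165,180,195): e=ptr(im[r,:,0],319,331);print(e,toj(v,onz(c,(e,r),30)).round(2))
E
```

```text
8.3833 [565.58258164 -92.77915226  39.88215341] [ 0.16583214 -1.12015954  1.64942696] 0.09335285030914775
[ 78.  65.  56.  48.  40.  38.  65. 135. 176. 152.  87.  45.] 323.8 [50.21  2.94 33.  ]
[ 55.  54.  51.  49.  44.  39.  66. 136. 178. 151.  85.  40.] 323.77272727272725 [49.55  2.96 33.  ]
[ 66.  61.  49.  41.  36.  34.  65. 131. 171. 145.  81.  41.] 323.703125 [48.9  3.  33. ]
322.94761904761907 [39.81  3.49 30.  ]
322.9854368932039 [29.5   3.45 30.  ]
322.91326530612247 [18.93  3.49 30.  ]
```

It is now about 0.5 mm over. I'll back off slightly, release, lift straight up and check.

Request:
drive_tool(commands=[{"dx": 0,"dy": -0.5,"dz": 0,"yaw": 0},{"dx": 0,"dy": 0,"dz": 0,"yaw": 0},{"dx": 0,"dy": 0,"dz": 0,"yaw": 0},{"dx": 0,"dy": 0,"dz": 0,"yaw": 0}])

```text
t: 8.77
eef_pos: [565.6, -92.9, 39.9]
tcp_rot: [3.142, -0.0, -0.06]
ft_force: [0.4, 0.7, 1.5]
opening: 0.088
```

Request:
drive_tool(commands=[{"dx": 0,"dy": 0,"dz": 0,"yaw": 0},{"dx": 0,"dy": 0,"dz": 0,"yaw": 0},{"dx": 0,"dy": 0,"dz": 0,"yaw": 0},{"dx": 0,"dy": 0,"dz": 0,"yaw": 0},{"dx": 0,"dy": 0,"dz": 0,"yaw": 0}], grip=0.5)

```text
t: 9.18
eef_pos: [565.5, -93.1, 39.7]
tcp_rot: [3.142, 0.0, -0.06]
ft_force: [-0.5, -0.3, -0.2]
opening: 0.386
```

Request:
drive_tool(commands=[{"dx": 0,"dy": 0,"dz": 15,"yaw": 0},{"dx": 0,"dy": 0,"dz": 25,"yaw": 0},{"dx": 0,"dy": 0,"dz": 27,"yaw": 0},{"dx": 0,"dy": 0,"dz": 0,"yaw": 0},{"dx": 0,"dy": 0,"dz": 0,"yaw": 0}])

```text
t: 9.6
eef_pos: [566.1, -93.2, 108.0]
tcp_rot: [3.141, -0.003, -0.06]
ft_force: [-0.2, -0.0, -0.2]
opening: 0.497
```

```bash
python3 - <<'E'
from meas import *
s=env.state();print(s['t'],s['eef_pos'],s['ft_force'],s['opening'])
c=cal('wrist');im=env.read_camera('wrist');save(im,'w8');np.savez('w8.npz',*c)
v=np.load('v.npy');print(proj(c,[tow(v,(62,3,33)),tow(v,(30,3,30)),tow(v,(-55,-65,87)),tow(v,(-25,-65,30))]))
b=cv2.imread('pics/w8.png');cv2.imwrite('pics/w8c.png',cv2.resize(b[110:230,250:410],(800,600),interpolation=2))
E
```

```text
9.6 [566.13619648 -93.22904989 107.99185551] [-0.22064958 -0.04440048 -0.18360192] 0.497402667441738
[[323.03372744 127.9519482 ]
 [322.99023162 164.46301707]
 [409.3142366  283.13311807]
 [395.34175028 222.69930844]]
```

View pics/w8.png

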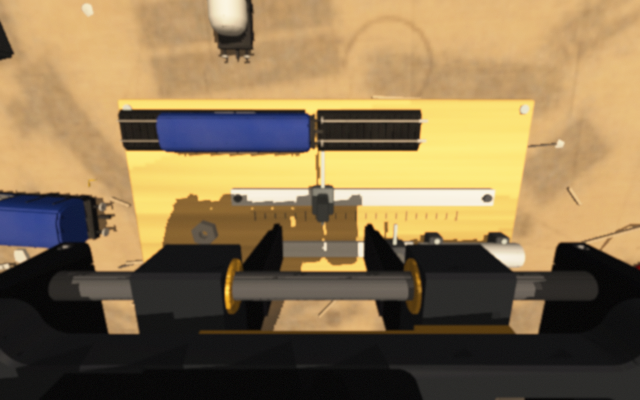

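View pics/w8c.png

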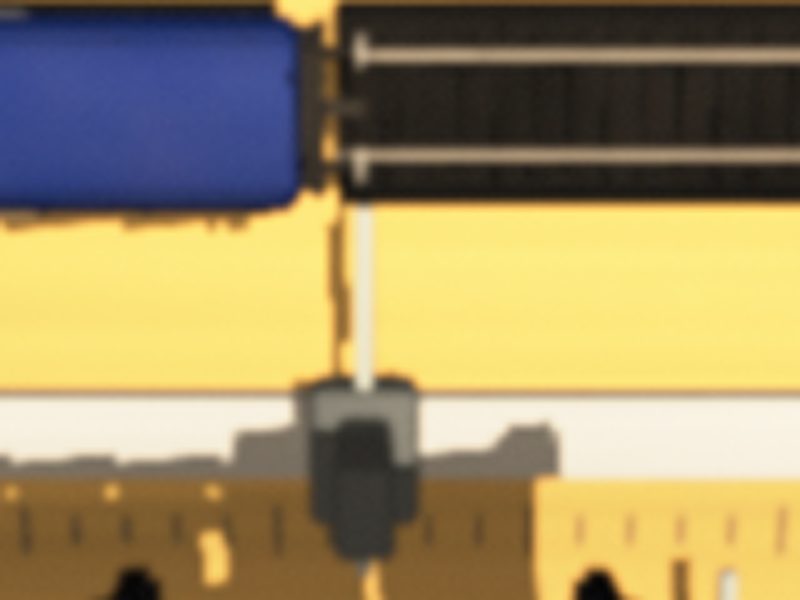

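The released cursor pointer sits at crop column 363 and the buffer faces at ≈366, so they are level within about 0.5 mm. The wagon is unmoved. Next is the jaw post.

Request:
drive_tool(commands=[{"dx": -20,"dy": -20,"dz": 0,"yaw": 0},{"dx": -20,"dy": -20,"dz": 0,"yaw": 0},{"dx": -15,"dy": -15,"dz": 0,"yaw": 0},{"dx": -5.5,"dy": -8,"dz": 0,"yaw": 0},{"dx": 0,"dy": 0,"dz": 0,"yaw": 0}])

```text
t: 10.07
eef_pos: [504.0, -157.1, 106.1]
tcp_rot: [-3.141, 0.002, -0.062]
ft_force: [0.2, 0.2, -0.2]
opening: 0.501
```

Request:
drive_tool(commands=[{"dx": 0,"dy": 0,"dz": 0,"yaw": 0},{"dx": 0,"dy": 0,"dz": 0,"yaw": 0}])

```text
t: 10.23
eef_pos: [505.7, -155.6, 106.5]
tcp_rot: [-3.141, 0.0, -0.059]
ft_force: [1.1, 0.8, -0.6]
opening: 0.499
```

```bash
python3 - <<'E'
from meas import *
s=env.state();print(s['t'],s['eef_pos'],s['ft_force'],s['opening'])
c=cal('wrist');im=env.read_camera('wrist');save(im,'w9');np.savez('w9.npz',*c)
v=np.load('v.npy');print(proj(c,[tow(v,(62,3,33)),tow(v,(30,3,30)),tow(v,(-55,-65,87)),tow(v,(-25,-65,30))]))
E
```

```text
10.2333 [ 505.69668136 -155.57497062  106.49296255] [ 1.13067808  0.75261461 -0.60376848] 0.49922166147071784
[[241.27576987  55.88646032]
 [244.72978839  97.73995217]
 [325.80030504 215.35054099]
 [325.36125956 162.84041185]]
```

View pics/w9.png

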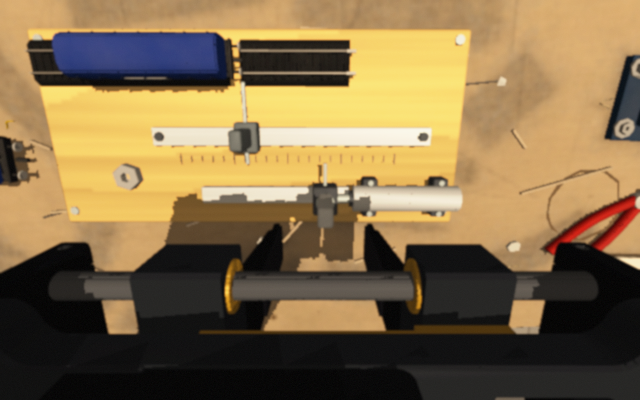

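The jaw post is at (325,213), centred between the fingers at columns 275 and 375. Descending and closing on it.

Request:
drive_tool(commands=[{"dx": 0,"dy": 0,"dz": -25,"yaw": 0},{"dx": 0,"dy": 0,"dz": -22,"yaw": 0},{"dx": 0,"dy": 0,"dz": -9,"yaw": 0},{"dx": 0,"dy": 0,"dz": 0,"yaw": 0},{"dx": 0,"dy": 0,"dz": 0,"yaw": 0}])

```text
t: 10.7
eef_pos: [505.4, -155.7, 50.9]
tcp_rot: [-3.141, 0.001, -0.059]
ft_force: [0.4, -0.7, 0.1]
opening: 0.5
```

Request:
drive_tool(commands=[{"dx": 0,"dy": 0,"dz": 0,"yaw": 0},{"dx": 0,"dy": 0,"dz": 0,"yaw": 0},{"dx": 0,"dy": 0,"dz": 0,"yaw": 0},{"dx": 0,"dy": 0,"dz": 0,"yaw": 0},{"dx": 0,"dy": 0,"dz": 0,"yaw": 0}], grip=0.0)

```text
t: 11.12
eef_pos: [505.2, -156.2, 51.3]
tcp_rot: [3.141, -0.001, -0.06]
ft_force: [0.5, -0.4, 0.8]
opening: 0.208
```

Request:
drive_tool(commands=[{"dx": 0,"dy": 0,"dz": 0,"yaw": 0},{"dx": 0,"dy": 0,"dz": 0,"yaw": 0},{"dx": 0,"dy": 0,"dz": 0,"yaw": 0}])

```text
t: 11.37
eef_pos: [505.2, -156.4, 51.1]
tcp_rot: [3.141, -0.0, -0.06]
ft_force: [-1.5, -3.1, 4.8]
opening: 0.125
```

The opening of 11.9 mm matches the 12 mm post. Pulling it out.

Request:
drive_tool(commands=[{"dx": 0,"dy": 0,"dz": 0,"yaw": 0},{"dx": 0.5,"dy": 8,"dz": 0,"yaw": 0},{"dx": 0.9,"dy": 15,"dz": 0,"yaw": 0},{"dx": 0.9,"dy": 15,"dz": 0,"yaw": 0},{"dx": 0.9,"dy": 14,"dz": 0,"yaw": 0}])

```text
t: 11.78
eef_pos: [508.4, -104.0, 51.1]
tcp_rot: [3.141, -0.0, -0.06]
ft_force: [-1.4, -8.3, 5.2]
opening: 0.121
```

Request:
drive_tool(commands=[{"dx": 0.5,"dy": 8,"dz": 0,"yaw": 0},{"dx": 0.3,"dy": 5,"dz": 0,"yaw": 0},{"dx": 0,"dy": 0,"dz": 0,"yaw": 0},{"dx": 0,"dy": 0,"dz": 0,"yaw": 0},{"dx": 0,"dy": 0,"dz": 0,"yaw": 0}])

```text
t: 12.2
eef_pos: [509.1, -91.4, 51.1]
tcp_rot: [3.141, -0.0, -0.059]
ft_force: [-2.0, -6.2, 5.5]
opening: 0.124
```

```bash
python3 - <<'E'
from meas import *
s=env.state();print(s['t'],s['eef_pos'],s['ft_force'],s['opening'])
c=cal('wrist');im=env.read_camera('wrist');save(im,'w10');np.savez('w10.npz',*c)
b=cv2.imread('pics/w10.png');cv2.imwrite('pics/w10c.png',cv2.resize(b[10:220,190:450],(780,630)[:1]+(600,),interpolation=2))
E
```

```text
12.2 [509.1371353  -91.4467185   51.11186271] [-2.03777312 -6.16851252  5.52936492] 0.12411632845438847
```

View pics/w10.png

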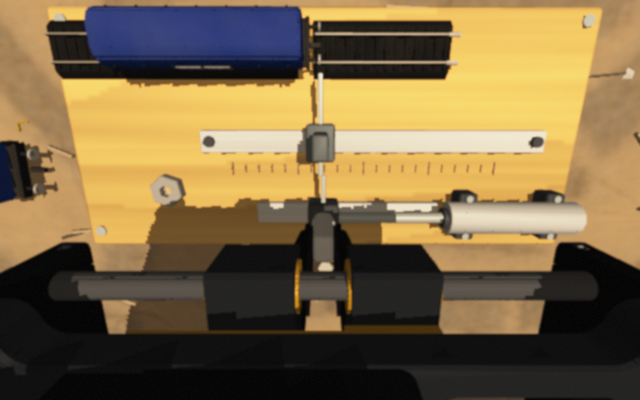

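View pics/w10c.png

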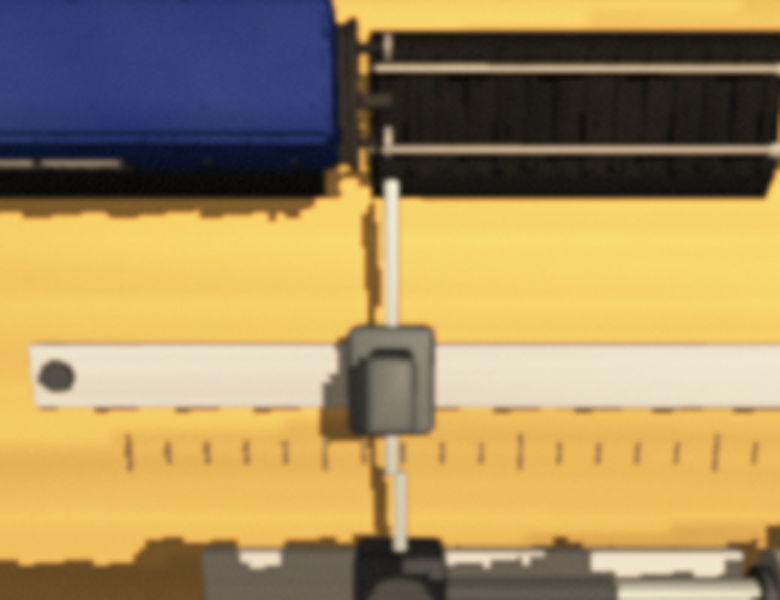

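The cursor pointer's lower tip is at crop column 391 and the jaw pointer's tip at ≈400, so the jaw is roughly 2 mm short. Measuring precisely.

```bash
cat >> meas.py <<'E'
def pk(im,r,lo,hi):
    g=im[r,lo:hi,0].astype(float);b=np.percentile(g,40);w=np.clip(g-b-(g.max()-b)*.35,0,None)
    k=int(np.argmax(g));m=np.abs(np.arange(len(g))-k)<=4
    return (w*m*np.arange(lo,hi)).sum()/(w*m).sum()
E
python3 - <<'E'
from meas import *
c,v,g=meas('w10');im=cv2.imread('pics/w10.png')
for r in [78,90,100,110,118,165,168,171,173,178,182,186,190,194]:
    e=pk(im,r,310,335);print(r,round(e,2),toj(v,onz(c,(e,r),30)).round(2),im[r,314:330,0].tolist())
for r in (57,58,59): print(r,g[r,312:330].tolist())
for p in [(321.2,58)]: print(toj(v,onz(c,p,33)))
E
```

```text
78 320.12 [39.54  3.31 30.  ] [46, 35, 39, 79, 142, 187, 208, 206, 158, 84, 42, 34, 35, 36, 35, 33]
90 320.15 [32.01  3.29 30.  ] [46, 60, 85, 116, 155, 186, 203, 201, 163, 122, 109, 108, 109, 109, 108, 109]
100 320.17 [25.64  3.29 30.  ] [46, 60, 85, 115, 154, 183, 200, 198, 163, 119, 109, 107, 108, 108, 108, 109]
110 320.15 [19.16  3.31 30.  ] [44, 44, 61, 104, 151, 180, 195, 194, 159, 115, 104, 103, 104, 103, 103, 103]
118 320.06 [13.9   3.37 30.  ] [57, 80, 97, 119, 150, 177, 191, 186, 151, 114, 104, 106, 106, 105, 106, 105]
165 320.08 [-18.44   3.38  30.  ] [51, 71, 85, 103, 132, 163, 178, 170, 136, 97, 84, 87, 89, 90, 90, 90]
168 320.07 [-20.59   3.39  30.  ] [55, 71, 87, 104, 133, 163, 176, 170, 136, 96, 82, 85, 88, 91, 90, 89]
171 320.08 [-22.75   3.39  30.  ] [56, 69, 84, 102, 133, 161, 177, 170, 136, 97, 85, 85, 89, 88, 89, 90]
173 320.19 [-24.2    3.31  30.  ] [46, 50, 62, 87, 125, 161, 175, 170, 137, 103, 91, 90, 89, 89, 90, 91]
178 322.99 [-27.83   1.31  30.  ] [47, 38, 40, 47, 66, 85, 107, 140, 165, 178, 171, 136, 103, 94, 93, 93]
182 322.95 [-30.77   1.33  30.  ] [65, 47, 41, 40, 52, 77, 106, 139, 166, 177, 168, 134, 102, 93, 94, 93]
186 322.97 [-33.72   1.31  30.  ] [66, 47, 40, 41, 51, 77, 105, 139, 164, 176, 167, 135, 101, 94, 93, 93]
190 322.93 [-36.7    1.34  30.  ] [72, 50, 42, 44, 57, 83, 110, 140, 166, 174, 165, 135, 107, 100, 100, 101]
194 322.91 [-39.69   1.34  30.  ] [74, 53, 43, 39, 44, 62, 98, 139, 164, 174, 164, 132, 103, 96, 97, 98]
57 [67, 50, 35, 26, 30, 74, 139, 167, 135, 72, 35, 27, 22, 19, 25, 26, 28, 27]
58 [58, 46, 38, 30, 34, 78, 147, 176, 142, 75, 34, 27, 22, 18, 23, 26, 28, 25]
59 [48, 45, 42, 36, 37, 79, 146, 174, 142, 78, 42, 39, 35, 32, 34, 38, 39, 40]
[51.28887312  2.57991375 33.        ]
```

The jaw needs +2.0 mm. The cursor is within about 0.3 mm of the buffer faces.

Request:
drive_tool(commands=[{"dx": 0.1,"dy": 2.0,"dz": 0,"yaw": 0},{"dx": 0,"dy": 0,"dz": 0,"yaw": 0},{"dx": 0,"dy": 0,"dz": 0,"yaw": 0},{"dx": 0,"dy": 0,"dz": 0,"yaw": 0},{"dx": 0,"dy": 0,"dz": 0,"yaw": 0}])

```text
t: 12.67
eef_pos: [509.3, -89.6, 51.1]
tcp_rot: [3.141, -0.0, -0.059]
ft_force: [-1.9, -6.3, 5.6]
opening: 0.124
```

```bash
cat > chk.py <<'E'
import sys
from meas import *
n=sys.argv[1]
s=env.state();print(s['t'],s['eef_pos'],s['ft_force'],s['opening'])
c=cal('wrist');save(env.read_camera('wrist'),n);np.savez(n+'.npz',*c)
c,v,g=meas(n);im=cv2.imread('pics/'+n+'.png')
for r in [80,100,165,170,182,190]:
    e=pk(im,r,310,335);print(r,round(e,2),toj(v,onz(c,(e,r),30)).round(2))
for r in (57,58): 
    e=edge(g[r].astype(float),317,330,100);print('buf',e,toj(v,onz(c,(e,r),33)).round(2))
cv2.imwrite('pics/'+n+'c.png',cv2.resize(im[10:220,190:450],(780,600),interpolation=2))
E
python3 chk.py w11
```

```text
12.6667 [509.25688217 -89.63989058  51.09519501] [-1.87667341 -6.29292088  5.60617884] 0.1235716705101586
80 323.02 [38.29  3.18 30.  ]
100 323.04 [25.64  3.14 30.  ]
165 322.73 [-18.44   3.31  30.  ]
170 322.75 [-22.03   3.29  30.  ]
182 322.94 [-30.77   3.15  30.  ]
190 322.92 [-36.7    3.15  30.  ]
buf 323.27272727272725 [51.88  3.03 33.  ]
buf 323.38709677419354 [51.29  2.96 33.  ]
```

View pics/w11c.png

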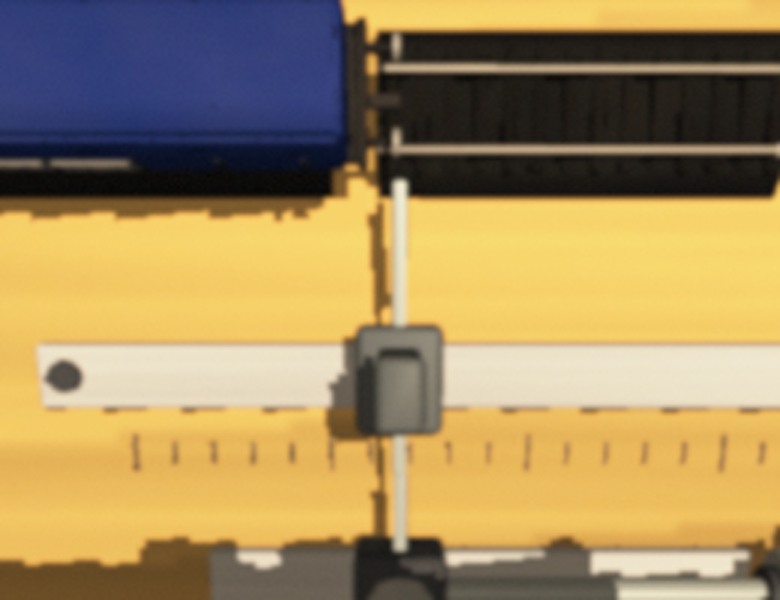

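The jaw and cursor pointers now form one line at crop column 400, and the buffer faces are at ≈402. I'll hold briefly, recheck for creep, then hand in.

Request:
drive_tool(commands=[{"dx": 0,"dy": 0,"dz": 0,"yaw": 0},{"dx": 0,"dy": 0,"dz": 0,"yaw": 0},{"dx": 0,"dy": 0,"dz": 0,"yaw": 0},{"dx": 0,"dy": 0,"dz": 0,"yaw": 0},{"dx": 0,"dy": 0,"dz": 0,"yaw": 0}])

```text
t: 13.13
eef_pos: [509.2, -89.6, 51.1]
tcp_rot: [3.141, -0.0, -0.059]
ft_force: [-2.7, -7.8, 5.2]
opening: 0.119
```

```bash
python3 chk.py w12 && python3 -c "
from cell import env
print(env.job_done())"
```

```text
13.1333 [509.22263084 -89.64327221  51.07770553] [-2.6540699  -7.84785247  5.16721822] 0.11905381101049736
80 322.99 [38.29  3.18 30.  ]
100 323.01 [25.64  3.16 30.  ]
165 322.7 [-18.44   3.32  30.  ]
170 322.79 [-22.03   3.25  30.  ]
182 322.95 [-30.77   3.12  30.  ]
190 322.9 [-36.7    3.16  30.  ]
buf 323.2931034482759 [51.88  3.01 33.  ]
buf 323.37704918032784 [51.29  2.95 33.  ]
the job is handed in; nothing more can be done
None
```

The jig is set up. I slid the cursor level with the buffers of the smaller wagon on the jig, with the jaw left shut. I then pulled the jaw out by its post to the cursor's pointer and handed the job in at about 13 s, still holding it against the spring.

- **Position:** the last wrist picture puts the buffer faces at jig y ≈ 3.0 mm, the cursor pointer at ≈ 3.2 mm and the jaw pointer at ≈ 3.15 mm. All three agree within about 0.3 mm.
- **Holding:** the pull from the spring read about 6–8 N. Nothing crept over the 0.5 s hold before hand-in, and the wagon and cursor stayed where they were.
- **Disagreements:** my first estimate of the buffer end was about 5 mm off, because I had read the wagon's end beam instead of the buffer heads. A closer picture corrected it before I moved anything. The cursor heights from the two wrist pictures disagreed with the text, so for the cursor I used the given height and the measured fit of the jig. The absolute fit was only good to 2–3 mm, so the final alignment was measured within one picture. The first move calls were refused because they left out some of the keys; this had no effect on the job.

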